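# Show the green medal tray

### The job

A customer wants to see the medals in the green tray. First push the red tray, which was left part open, fully home into its case with a fingertip; then hook a fingertip behind the green tray's brass lip and draw that tray out as far as it goes. Do not pinch either lip between the fingers, leave the other wares on the table standing where they are, and finish clear of everything.

Things in the scene. Friction and masses are not known exactly. Their poses are not given: they have to be found in the camera images.
- green_case: Dark wooden medal case with a glass top, fixed to the table, holding one green tray. 200 mm deep (x), 140 wide (y), 50 high. Origin: centre of its underside; its open front looks along its -x axis (towards the robot), and the tray slides out along that -x. Turned up to 0.15 rad; the two cases may stand either way round, left or right.
- green_tray (a joint): How far the green tray is out of its case, m: 0 home, 0.110 out at its stop. It slides along the case's -x with about 2 N of friction and light damping, and stays where left. Flat board 115 mm wide, upper face 18 above the table, underside 6; medals 4 high are fixed to it, with the tray home all lie inside the case.
- green_lip (a point): Mid top edge of the upright brass lip across the green tray's front end; moves with the tray, axes as the case's. Lip: 115 mm long (y), 10 thick (x, 5 either side of this point), from 6 to 40 above the table, so 22 above the tray board. With the tray home this point is 153 in front of the case's origin, and 48 of bare board lies between lip and case front.
- red_case: Dark wooden medal case with a glass top, fixed to the table, holding one red tray. 200 mm deep (x), 140 wide (y), 50 high. Origin: centre of its underside; its open front looks along its -x axis (towards the robot), and the tray slides out along that -x. Turned up to 0.15 rad; the two cases may stand either way round, left or right.
- red_tray (a joint): How far the red tray is out of its case, m: 0 home, 0.110 out at its stop. It slides along the case's -x with about 2 N of friction and light damping, and stays where left. Flat board 115 mm wide, upper face 18 above the table, underside 6; medals 4 high are fixed to it, with the tray home all lie inside the case.
- red_lip (a point): Mid top edge of the upright brass lip across the red tray's front end; moves with the tray, axes as the case's. Lip: 115 mm long (y), 10 thick (x, 5 either side of this point), from 6 to 40 above the table, so 22 above the tray board. With the tray home this point is 153 in front of the case's origin, and 48 of bare board lies between lip and case front.
- candlestick: Loose brass candlestick, 140 mm high, foot 68 across, standing to one side of the cases. Origin: centre of its underside. Bystander.
- mortar: Loose copper mortar (open cup), 80 mm high, 72 across, standing to the other side. Origin: centre of its underside. Bystander.
- pot: Loose small blue lidded pot, 50 mm high, 40 across, standing between the two cases. Origin: centre of its underside. Bystander.

How it is judged:
By the outcome, as a careful person would: the job done as asked, in the order asked, and still so for the second after the job is handed in, with the robot touching nothing.
It also fails if it takes over 56 s, if anything falls off the work surface, if the arm or the gripper's body presses on something with over 40 N, if the wrist force passes 120 N, or if a joint passes its speed limit or range.

### The arm

A 6-joint arm with a two-finger parallel gripper is mounted at the origin on the work surface. World frame = base frame: x ahead of the robot, y to its left, z up, the work surface at z = 0. Lengths are in mm, angles in rad, forces in N, time in s.
With the tool pointing down it reaches from about 350 to 875 mm from the base axis. Payload 4.2 kg.
Tool frame: the origin (TCP) lies at the very end of the fingers, on their centre line; the grasp point (between the pads) lies 19 mm behind it; z points along the fingers, y is the direction in which the jaws open and shut (so a half turn about z gives the same grasp; the last joint's range is limited). The gripper opens to 85 mm and grips with 20 to 120 N. Pads are 22 mm wide; open, the fingers measure 114 mm over their backs; the gripper's body (76 mm by 85 mm) begins 54 mm behind the grasp point. The pads swing forward as they close: fully open they stand 13 mm farther back than shut.
Start: joints at [1.531, 0.385, 0.008, 0, -1.194, -0.259], TCP at [183.951, 597.295, 200.312] pointing down, gripper open.
Joint ranges: [-3.14, 3.14], [-1.21, 2.06], [-1.07, 1.41], [-3.16, 2.05], [-2.99, -0.16], [-3.1, 3.1]. Speed limits (rad/s): [2.79, 2.79, 3.14, 3.14, 3.14, 3.14].

### API

Orientations are given as a unit quaternion [x, y, z, w].
In Python, from bench import arm, optics, job gives the robot as it stands.
- The arm moves only by the tool send_rows, never from a script. Its argument "steps" is a list that holds one entry, the list of rows, each a list of 5 numbers: the shift along the tool's x, y, z in cm, then the turn about the tool's z in rad, then the opening, from 0 (shut) to 1 (fully open). A call has 1 to 10 rows; each row shifts and turns the pose as measured when the row begins, along the tool's axes as they then stand; what a row does not reach is not made up. A row lasts 1/12 s, in which the tool goes at most 41.7 mm and 7.16 degrees, less where a joint would pass 70% of its speed; a pose out of reach is approached as far as the arm can. A call with a gripper value outside its range is refused whole. The fingers move at their own pace and stop on an object; the grip force is fixed at half the most. Time passes only in rows, so rows that do not move let the fingers close. It gives the time, the measured TCP pose, the force and the opening at its end, in the units of the state.
- arm.read_state(): the state, without advancing time (a new reading comes with each control period).
- optics.get_image(name): name is "scene" or "side" or "wrist"; returns (picture, depth): 384x512x3 uint8, blue, green, red; 384x512 float32, mm along the optical axis (not along the pixel's ray), 0 where there is no reading.
- optics.get_calibration(name): a dict with "K" (3x3 intrinsics, pixels), "rvec" (rotation vector, rad) and "tvec" (3), from world to camera coordinates, as OpenCV has them; the wrist camera has in their place "hand_eye" (4x4, takes a point from camera to tool coordinates, whose origin is the TCP and whose axes are the flange's). Camera axes: x right, y down, z forward; pixel columns grow to the right and rows downward; lengths in mm; the calibration is good to about 2 mm. A picture is of the moment at which its call begins: read the wrist's pose just before it. get_calibration takes no time and is no camera call.
- job.job_done(): hands the job in, once; it reports no verdict.
The state is a dict: "clock": time; "joints": joint angles; "joint_vel": joint speeds; "joint_efforts": joint torques, N m; "position": TCP position; "ee_rot": TCP orientation; "contact_force": force on the tool from outside, world axes, zero at the start; "wrist_torque": the same for the moment, N m; "gripper_width": finger opening in mm.
Only numpy, scipy, OpenCV 4.12 (cv2) and the standard library are available. Lean on these libraries where they do the work, as an engineer would, in place of code of your own. Each camera call takes 0.05 s, during which the arm holds its last target. There are 200 camera calls.

## Working session

There is one attempt and no reset: what is moved stays moved. The work goes in short steps, Python scripts to look and compute and a tool call to move; the robot and the scene stay as the last step left them, time stands still between calls to the robot, and variables do not carry over. Pictures are saved under pics/ and viewed, about 8 in all and at most 12, crops included, and the job is handed in when it is done.

Besides the shell and the picture viewer there is one more tool, called after ">>>" in YAML: its name, and indented under it one key for each argument. send_rows: Moves the arm, as the interface text tells. Its arguments: {"type":"object","properties":{"steps":{"type":"array","items":{"type":"array","items":{"type":"array","items":{"type":"number"}}}}},"required":["steps"]}

```bash
mkdir -p pics; ls
python3 - <<'E'
from bench import arm, optics
import cv2,numpy as np
print(arm.read_state())
a,d=optics.get_image("scene"); b,e=optics.get_image("side")
np.savez("v0.npz",a=a,d=d,b=b,e=e)
for n in("scene","side"):print(n,optics.get_calibration(n))
cv2.imwrite("pics/s0.png",a);cv2.imwrite("pics/d0.png",b)
E
```

```text
pics
{'clock': 0.0, 'joints': array([ 1.53061977e+00,  3.85573800e-01,  6.60458014e-03, -4.73950663e-04,
       -1.19395439e+00, -2.58651885e-01]), 'joint_vel': array([ 0.00065747,  0.00093139,  0.00068931,  0.00037839, -0.0016787 ,
       -0.0010724 ]), 'joint_efforts': array([-2.42169881e-04, -3.92290986e+01,  1.88402635e+01,  4.18642849e+00,
       -4.65029996e-03, -2.88558489e-06]), 'position': array([183.77026811, 596.69854089, 199.20662394]), 'ee_rot': array([ 9.88844843e-01, -1.48945282e-01, -1.02982750e-04,  1.08131277e-03]), 'contact_force': array([-0.3604276 , -0.45992628,  0.91426018]), 'wrist_torque': array([-0.0046765 , -0.00712861,  0.02902369]), 'gripper_width': 85.59487330141825}
scene {'K': array([[385.79820667,   0.        , 253.80301286],
       [  0.        , 385.79820667, 189.97527505],
       [  0.        ,   0.        ,   1.        ]]), 'rvec': array([ 2.35125512,  1.0440747 , -0.33785319]), 'tvec': array([-420.83407351, -378.48943658, 1574.49891462])}
side {'K': array([[416.87267117,   0.        , 256.38972371],
       [  0.        , 416.87267117, 186.86874138],
       [  0.        ,   0.        ,   1.        ]]), 'rvec': array([ 0.31015678, -2.85808405,  1.07076232]), 'tvec': array([ 625.05603018,  140.60060722, 1219.06717259])}
```

View pics/s0.png

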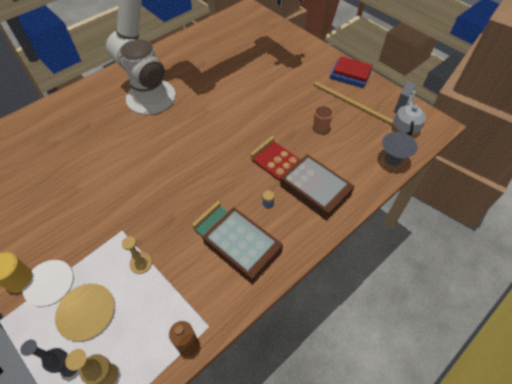

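View pics/d0.png

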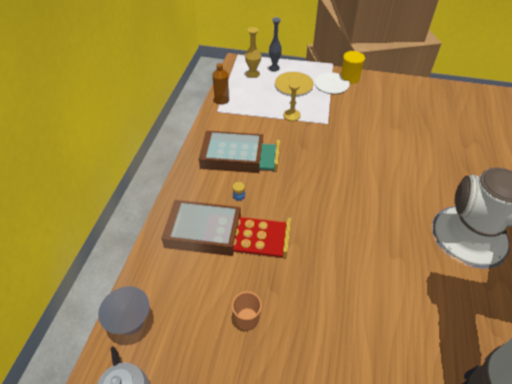

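Scene view: the red case (315,185) has its tray out with the lip at (262,147); the green case (243,243) is home with its lip at (208,214). The pot is at (268,199), the mortar at (322,120) and the candlestick at (137,258). Next I'll measure these from depth.

```bash
cat > h.py <<'E'
import numpy as np,cv2
from bench import optics
def cloud(n,d):
    c=optics.get_calibration(n);K=c["K"];R=cv2.Rodrigues(c["rvec"])[0]
    v,u=np.mgrid[:384,:512]
    P=np.stack([(u-K[0,2])/K[0,0]*d,(v-K[1,2])/K[1,1]*d,d],-1)
    W=(P-c["tvec"])@R; W[d<=0]=np.nan
    return W
E
python3 - <<'E'
from h import *
f=np.load("v0.npz")
for n,i,k in(("scene","a","d"),("side","b","e")):
    im=f[i];W=cloud(n,f[k]);hsv=cv2.cvtColor(im,cv2.COLOR_BGR2HSV)
    pts=dict(scene=dict(red=(262,147),green=(208,214),pot=(268,199),mortar=(322,120),cand=(137,258),redc=(315,185),greenc=(243,243)),
     side=dict(red=(287,235),green=(277,155),pot=(239,190),mortar=(246,310),cand=(292,100),redc=(203,227),greenc=(232,150)))[n]
    for q,(u,v) in pts.items():print(n,q,W[v,u].round(0))
    reg=(W[...,0]>350)&(W[...,0]<950)&(abs(W[...,1])<500)&(W[...,2]>44)&(W[...,2]<56)
    k,l,s,c=cv2.connectedComponentsWithStats(reg.astype(np.uint8))
    for j in range(1,k):
        if s[j,4]>300:
            p=W[l==j];r=cv2.minAreaRect(p[:,:2].astype(np.float32));print("case",s[j],r,p[:,2].mean(),cv2.boxPoints(r).round().tolist())
    # lips: yellow pixels
    for q in("red","green"):
        u,v=pts[q];m=np.zeros(im.shape[:2],bool);m[v-18:v+18,u-20:u+20]=1
        m&=(W[...,2]>33)&(W[...,2]<46)&(hsv[...,0]>18)&(hsv[...,0]<35)&(hsv[...,1]>100)
        p=W[m]; 
        if len(p)>5:
            r=cv2.minAreaRect(p[:,:2].astype(np.float32));print("lip",q,len(p),r,p[:,2].min(),p[:,2].max())
    reg=(W[...,0]>250)&(W[...,0]<950)&(abs(W[...,1])<500)&(W[...,2]>12)
    k,l,s,c=cv2.connectedComponentsWithStats(reg.astype(np.uint8))
    for j in range(1,k):
        if s[j,4]>60:
            p=W[l==j];print("obj",s[j],p.min(0).round(),p.max(0).round())
E
```

```text
scene red [523. 135.  32.]
scene green [ 612. -179.   29.]
scene pot [709. -10.  52.]
scene mortar [597. 362.  67.]
scene cand [nan nan nan]
scene redc [773. 139.  54.]
scene greenc [ 772. -170.   50.]
case [ 280  154   74   59 2186] ((763.0269775390625, 156.747314453125), (202.38760375976562, 144.4002685546875), 4.959790229797363) 50.16980987363594 [[656.0, 220.0], [668.0, 76.0], [870.0, 94.0], [858.0, 237.0]]
case [ 202  206   81   73 2902] ((760.3577880859375, -165.28787231445312), (201.98854064941406, 143.15162658691406), 6.361049175262451) 50.31427129570686 [[652.0, -105.0], [668.0, -248.0], [869.0, -225.0], [853.0, -83.0]]
lip red 64 ((522.3770751953125, 137.92173767089844), (9.658929824829102, 112.58568572998047), 4.404217720031738) 33.97962390951488 44.77163172586114
lip green 106 ((610.3644409179688, -184.0550994873047), (10.609241485595703, 113.02519989013672), 7.7763872146606445) 33.0681452419306 45.26274307881499
obj [313 105  21  26 412] [541. 350.  13.] [613. 422.  84.]
obj [382 131  35  30 660] [799. 400.  12.] [917. 500.  85.]
obj [ 250  135  104   84 3671] [510.  77.
[... 976 characters left out ...]
 (9.789108276367188, 114.60185241699219), 4.7100324630737305) 33.70084330467136 43.73554191870652
lip green 74 ((609.8031005859375, -183.75018310546875), (9.910983085632324, 116.12467956542969), 6.506232261657715) 35.186727410701096 44.85238017365075
obj [212  63  18  40 535] [ 848. -476.   12.] [ 910. -425.  165.]
obj [285  81  15  38 276] [ 571. -451.   12.] [ 625. -396.  143.]
obj [ 199  130   81   41 2666] [ 598. -248.   12.] [867. -81.  58.]
obj [233 182  12  17 183] [678. -16.  12.] [713.  23.  54.]
obj [ 161  199  130   59 5167] [513.  80.  12.] [869. 235.  56.]
obj [  98  286   52   43 1688] [800. 399.  66.] [920. 500.  85.]
obj [232 291  30  37 730] [544. 351.  12.] [615. 423.  84.]
```

```bash
cat >> h.py <<'E'
from bench import arm
from scipy.spatial.transform import Rotation
CASE=dict(red=((764.,156.6),.081),green=((761.,-166.),.110))
def go(case,ahead,z,lat=0):
    "Tool shift (cm) and turn to the point `ahead` mm in front of the case origin"
    s=arm.read_state();R=Rotation.from_quat(s["ee_rot"]).as_matrix()
    (x,y),a=CASE[case];c,n=np.cos(a),np.sin(a);C=np.array([[c,-n],[n,c]])
    t=np.r_[np.array([x,y])+C@[-ahead,lat],z]
    loc=C.T@(s["position"][:2]-[x,y])
    print("t %.2f pos"%s["clock"],s["position"].round(1),"in case",loc.round(1),"F",s["contact_force"].round(1),"w %.1f"%s["gripper_width"])
    yaw=np.arctan2(R[1,0],R[0,0]);print("shift cm",(R.T@(t-s["position"])/10).round(2),"turn %.3f"%(yaw-a),"joints",s["joints"].round(2))
E
python3 -c "
from h import *
go('red',288,200)"
```

```text
t 0.10 pos [183.8 596.8 199.3] in case [-542.7  485.7] F [ 0.2 -0.9 -0. ] w 85.5
shift cm [4.166e+01 3.566e+01 1.000e-02] turn -0.380 joints [ 1.53  0.39  0.01 -0.   -1.19 -0.26]
```

>>> send_rows:
  steps:
    - [[0, 0, 0, -0.095, 0], [0, 0, 0, -0.095, 0], [0, 0, 0, -0.095, 0], [0, 0, 0, -0.095, 0], [0, 0, 0, 0, 0]]

```text
clock: 0.52
position: [183.3, 594.9, 196.0]
ee_rot: [0.999, 0.049, -0.001, 0.004]
contact_force: [0.9, 0.5, -0.4]
gripper_width: 25.5
```

```bash
python3 -c "
from h import *
go('red',288,200)"
```

```text
t 0.52 pos [183.3 594.9 196. ] in case [-543.4  483.9] F [ 0.9  0.5 -0.4] w 25.5
shift cm [24.71 48.82 -0.08] turn 0.017 joints [ 1.53  0.39  0.   -0.   -1.19  0.14]
```

>>> send_rows:
  steps:
    - [[1.24, 2.44, -0.05, 0, 0], [1.24, 2.44, -0.05, 0, 0], [1.24, 2.44, -0.05, 0, 0], [1.24, 2.44, -0.05, 0, 0], [1.24, 2.44, -0.05, 0, 0], [1.24, 2.44, -0.05, 0, 0], [1.24, 2.44, -0.05, 0, 0], [1.24, 2.44, -0.05, 0, 0], [1.24, 2.44, -0.05, 0, 0], [1.24, 2.44, -0.05, 0, 0]]

```text
clock: 1.35
position: [329.9, 354.6, 198.0]
ee_rot: [0.999, 0.039, -0.003, 0.008]
contact_force: [-0.2, 0.1, -0.3]
gripper_width: -0.2
```

>>> send_rows:
  steps:
    - [[1.24, 2.44, -0.05, 0, 0], [1.24, 2.44, -0.05, 0, 0], [1.24, 2.44, -0.05, 0, 0], [1.24, 2.44, -0.05, 0, 0], [1.24, 2.44, -0.05, 0, 0], [1.24, 2.44, -0.05, 0, 0], [1.24, 2.44, -0.05, 0, 0], [1.24, 2.44, -0.05, 0, 0], [1.24, 2.44, -0.05, 0, 0], [0, 0, 0, 0, 0]]

```text
clock: 2.18
position: [460.1, 127.4, 204.5]
ee_rot: [1.0, 0.024, -0.004, 0.008]
contact_force: [-0.1, 0.2, -0.6]
gripper_width: -0.0
```

```bash
python3 -c "
from h import *
go('red',288,28)"
```

```text
t 2.18 pos [460.1 127.4 204.5] in case [-305.3   -4.5] F [-0.1  0.2 -0.6] w -0.0
shift cm [ 1.85 -0.8  17.63] turn -0.033 joints [ 0.62  0.13 -0.33  0.01 -1.12  1.  ]
```

>>> send_rows:
  steps:
    - [[0.15, -0.08, 2.2, -0.033, 0], [0.15, -0.08, 2.2, 0, 0], [0.15, -0.08, 2.2, 0, 0], [0.15, -0.08, 2.2, 0, 0], [0.15, -0.08, 2.2, 0, 0], [0.15, -0.08, 2.2, 0, 0], [0.15, -0.08, 2.0, 0, 0], [0, 0, 1.5, 0, 0], [0, 0, 0, 0, 0]]

```text
clock: 2.93
position: [470.8, 131.5, 32.1]
ee_rot: [1.0, 0.028, -0.001, 0.007]
contact_force: [-0.1, 0.0, -0.4]
gripper_width: 0.3
```

```bash
python3 -c "
from h import *
go('red',262,27)"
```

```text
t 2.93 pos [470.8 131.5  32.1] in case [-294.3   -1.3] F [-0.1  0.  -0.4] w 0.3
shift cm [ 3.23 -0.22  0.49] turn -0.025 joints [ 0.61  0.36 -0.54  0.01 -0.68  1.  ]
```

>>> send_rows:
  steps:
    - [[0.9, -0.03, 0.15, -0.025, 0], [0.9, -0.03, 0.15, 0, 0], [0.9, -0.03, 0.15, 0, 0], [0.8, 0, 0, 0, 0], [0.8, 0, 0, 0, 0], [0.8, 0, 0, 0, 0], [0.8, 0, 0, 0, 0], [0.8, 0, 0, 0, 0], [0.8, 0, 0, 0, 0]]

```text
clock: 3.68
position: [552.0, 140.0, 30.3]
ee_rot: [0.999, 0.038, 0.0, 0.006]
contact_force: [0.9, -0.2, -0.0]
gripper_width: 0.0
```

```bash
python3 -c "
from h import *
go('red',169,27)"
```

```text
t 3.68 pos [552.  140.   30.3] in case [-212.6    0.6] F [ 0.9 -0.2 -0. ] w 0.0
shift cm [4.36 0.03 0.33] turn -0.005 joints [ 0.54  0.47 -0.34  0.02 -0.76  1.1 ]
```

>>> send_rows:
  steps:
    - [[0.7, 0, 0.1, 0, 0], [0.7, 0, 0.1, 0, 0], [0.7, 0, 0, 0, 0], [0.7, 0, 0, 0, 0], [0.6, 0, 0, 0, 0]]

```text
clock: 4.1
position: [590.2, 142.5, 28.0]
ee_rot: [0.999, 0.037, 0.0, 0.006]
contact_force: [0.3, 0.0, 0.2]
gripper_width: -0.1
```

>>> send_rows:
  steps:
    - [[0.3, 0, 0, 0, 0], [0.3, 0, 0, 0, 0]]

```text
clock: 4.27
position: [597.4, 143.0, 27.6]
ee_rot: [0.999, 0.037, -0.0, 0.006]
contact_force: [-0.1, 0.0, 0.2]
gripper_width: -0.4
```

```bash
python3 -c "
from h import *
go('red',169,27)
a,d=optics.get_image('side');W=cloud('side',d);cv2.imwrite('pics/d1.png',cv2.resize(a[120:280,150:330],None,fx=4,fy=3.5))"
```

```text
t 4.27 pos [597.4 143.   27.6] in case [-1.671e+02 -1.000e-01] F [-0.1  0.   0.2] w -0.4
shift cm [-0.19 -0.01  0.06] turn -0.007 joints [ 0.5   0.53 -0.23  0.01 -0.81  1.13]
```

View pics/d1.png

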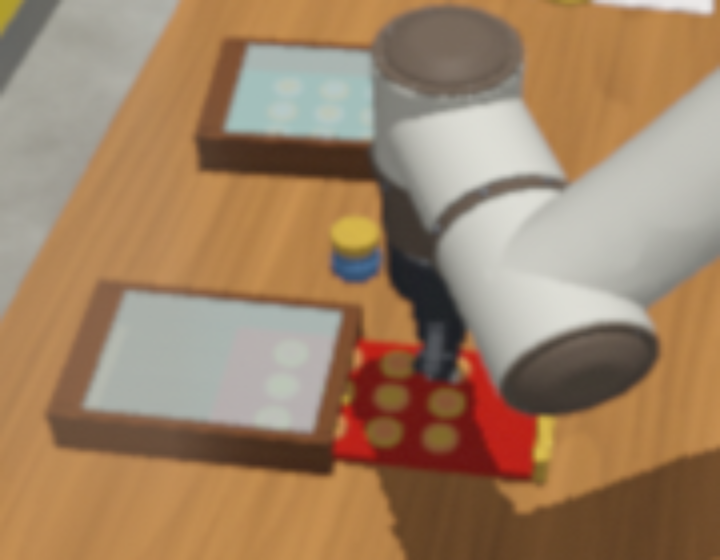

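The picture shows the tray still out. The lip is at crop (545,450), the fingertip is over the board at (445,375), and no force was felt, so the tip passed over the lip. I'll measure the tip against the reported TCP.

Run:
```python
from h import *
out=[]
for n in("side","scene"):
    a,d=optics.get_image(n);W=cloud(n,d)
    m=(np.hypot(W[...,0]-597,W[...,1]-143)<45)&(W[...,2]>22)&(W[...,2]<110)
    p=W[m];print(n,len(p),"tip lowest")
    for q in p[np.argsort(p[:,2])][:12]:print(q.round(0))
    for lo in range(20,110,10):
        q=p[(p[:,2]>=lo)&(p[:,2]<lo+10)]
        if len(q):print(lo,len(q),q.min(0).round(),q.max(0).round())
    if n=="side":cv2.imwrite("pics/d2.png",cv2.resize(a[190:260,220:300],None,fx=8,fy=8))
    np.save(n+"1.npy",W)
    g=(W[...,0]>500)&(W[...,0]<540)&(W[...,1]>60)&(W[...,1]<210)&(W[...,2]>30)&(W[...,2]<60);print("lip",W[g].min(0),W[g].max(0))
a,d=optics.get_image("wrist");cv2.imwrite("pics/w2.png",a)
```

```text
side 113 tip lowest
[592. 170.  22.]
[634. 152.  22.]
[556. 152.  22.]
[594. 147.  22.]
[602. 176.  22.]
[574. 117.  22.]
[593. 139.  22.]
[587. 169.  22.]
[600. 134.  22.]
[584. 182.  22.]
[640. 139.  22.]
[581. 168.  22.]
20 89 [552. 104.  22.] [641. 187.  27.]
50 1 [589. 147.  58.] [589. 147.  58.]
60 8 [587. 142.  64.] [599. 155.  69.]
70 6 [587. 145.  70.] [604. 156.  76.]
80 1 [587. 147.  87.] [587. 147.  87.]
100 8 [585. 154. 103.] [610. 158. 110.]
lip [512.51411405 154.8193001   32.40127448] [524.1168413  196.0620738   44.57070286]
scene 166 tip lowest
[622. 154.  22.]
[635. 155.  22.]
[633. 133.  22.]
[576. 130.  22.]
[603. 173.  22.]
[592. 114.  22.]
[594. 123.  22.]
[596. 125.  22.]
[584. 152.  22.]
[592. 101.  22.]
[593. 148.  22.]
[613. 143.  22.]
20 110 [558.  99.  22.] [641. 185.  27.]
60 7 [592. 132.  64.] [607. 148.  69.]
70 16 [593. 129.  72.] [608. 151.  80.]
80 7 [597. 131.  81.] [607. 151.  89.]
90 13 [601. 131.  90.] [610. 153.  99.]
100 13 [603. 117. 102.] [610. 173. 110.]
lip [509.04880318  80.09286746  30.09208662] [531.57766376 182.68488492  46.31076446]
```

View pics/w2.png

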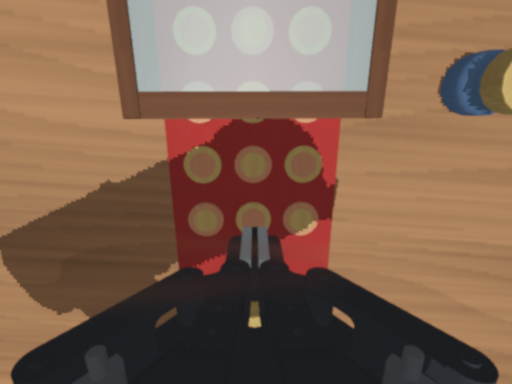

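The wrist view shows the shut fingertips at (255,235) above the board. Both fixed cameras put the lowest finger points at z≈62 while the reported TCP is 27.6. I'll check the offset in tool coordinates with the wrist depth.

Run:
```python
from h import *
s=arm.read_state();a,d=optics.get_image("wrist");c=optics.get_calibration("wrist");K=c["K"];H=c["hand_eye"]
v,u=np.mgrid[:384,:512]
P=np.stack([(u-K[0,2])/K[0,0]*d,(v-K[1,2])/K[1,1]*d,d],-1)@H[:3,:3].T+H[:3,3]
for (x,y) in[(248,230),(262,232),(249,245),(262,250),(250,262),(253,320),(252,165),(200,220),(60,60),(255,105)]:print((x,y),d[y,x],P[y,x].round(1))
R=Rotation.from_quat(s["ee_rot"]).as_matrix();W=P@R.T+s["position"]
for (x,y) in[(252,165),(60,60),(255,105)]:print("world",W[y,x].round(1))
print(H.round(3))
for n in("side","scene"):
    a,d=optics.get_image(n);cc=optics.get_calibration(n)
    for off in(0,35):
        q=s["position"]+[0,0,off];uv=cv2.projectPoints(q,cc["rvec"],cc["tvec"],cc["K"],None)[0].ravel();print(n,off,uv.round(1))
    a=cv2.drawMarker(a.copy(),tuple(uv.round().astype(int).tolist()),(255,0,255),0,3)
    x,y=uv.round().astype(int);cv2.imwrite("pics/%s3.png"%n,cv2.resize(a[y-40:y+40,x-50:x+50],None,fx=7,fy=7,interpolation=0))
```

```text
(248, 230) 146.73218 [ 12.9  -3.2 -39.4]
(262, 232) 144.29831 [ 12.9   4.2 -41.9]
(249, 245) 132.50967 [ 12.1  -2.4 -54.5]
(262, 250) 125.62345 [ 13.3   3.7 -61.4]
(250, 262) 121.0409 [ 10.5  -1.8 -67. ]
(253, 320) 198.40742 [-72.2  -0.7 -11.4]
(252, 165) 183.8729 [38.6 -1.4  7.4]
(200, 220) 193.46077 [ -0.7 -38.3   5.4]
(60, 60) 182.55023 [ 105.9 -130.    26.8]
(255, 105) 142.26537 [ 77.2   0.5 -24.3]
world [635.2 147.2  20.3]
world [692.8 280.2  -0.7]
world [673.8 148.6  52. ]
[[ 1.00000e-03 -9.56000e-01 -2.93000e-01  7.66790e+01]
 [ 1.00000e+00  1.00000e-03  1.00000e-03  2.00000e-03]
 [-0.00000e+00 -2.93000e-01  9.56000e-01 -1.73293e+02]
 [ 0.00000e+00  0.00000e+00  0.00000e+00  1.00000e+00]]
side 0 [260.4 232.7]
side 35 [260.5 225.5]
scene 0 [277.8 158.4]
scene 35 [278.3 151.9]
```

View pics/side3.png

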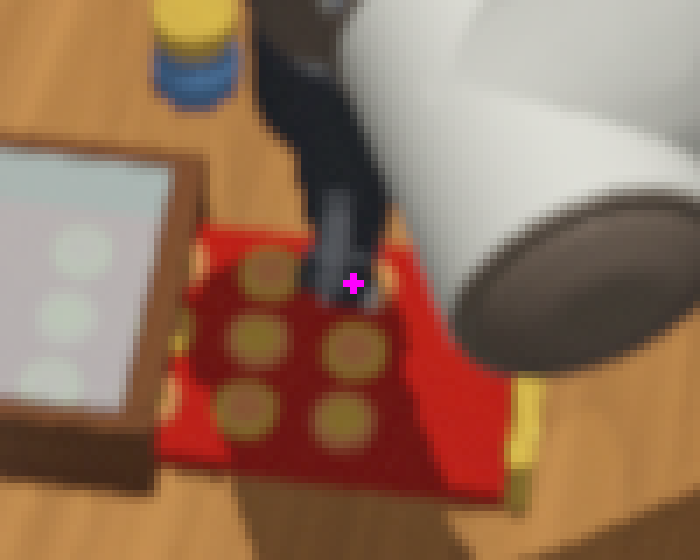

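The board, table and glass all read correctly through the reported pose (z 20, -0.7 and 52). The physical fingertip, though, ends about 35 mm behind the TCP: all three cameras agree, and the marker 35 above the TCP lands on the tip. So I'll retreat at this height, which clears the lip, and work with the TCP about 35 mm lower. The gripper body then sits near z≈65, still above the case tops.

>>> send_rows:
  steps:
    - [[-1.6, 0, -0.1, 0, 0], [-1.6, 0, -0.1, 0, 0], [-1.6, 0, 0, 0, 0], [-1.6, 0, 0, 0, 0], [-1.6, 0, 0, 0, 0], [-1.6, 0, 0, 0, 0], [-1.6, 0, 0, 0, 0], [-1.6, 0, 0, 0, 0], [0, 0, 0, 0, 0]]

```text
clock: 5.37
position: [462.6, 132.4, 30.6]
ee_rot: [0.999, 0.037, 0.001, 0.006]
contact_force: [-0.8, 0.2, -0.8]
gripper_width: -0.5
```

```bash
python3 -c "
from h import *
go('red',290,-8)"
```

```text
t 5.37 pos [462.6 132.4  30.6] in case [-3.024e+02  3.000e-01] F [-0.8  0.2 -0.8] w -0.5
shift cm [ 1.23 -0.02  3.86] turn -0.006 joints [ 0.62  0.35 -0.56  0.02 -0.66  1.01]
```

>>> send_rows:
  steps:
    - [[0.2, 0, 1.0, 0, 0], [0.2, 0, 1.0, 0, 0], [0.2, 0, 0.8, 0, 0], [0.2, 0, 0.7, 0, 0], [0, 0, 0.3, 0, 0], [0, 0, 0, 0, 0]]

```text
clock: 5.87
position: [474.5, 134.2, -10.0]
ee_rot: [0.999, 0.038, 0.003, 0.005]
contact_force: [0.1, -0.7, 0.6]
gripper_width: -0.1
```

Run:
```python
from h import *
go('red',262,-8)
for n in("side","scene"):
    a,d=optics.get_image(n);W=cloud(n,d);p=arm.read_state()["position"]
    m=(np.hypot(W[...,0]-p[0],W[...,1]-p[1])<22)&(W[...,2]>10)&(W[...,2]<70);q=W[m]
    print(n,q[np.argsort(q[:,2])][:6].round(0).tolist())
```

```text
t 5.87 pos [474.5 134.2 -10. ] in case [-290.4    1.1] F [ 0.1 -0.7  0.6] w -0.1
shift cm [ 2.84  0.1  -0.19] turn -0.004 joints [ 0.61  0.43 -0.57  0.02 -0.56  1.02]
side [[466.0, 139.0, 22.0], [483.0, 142.0, 26.0], [474.0, 145.0, 28.0], [471.0, 147.0, 32.0], [480.0, 147.0, 34.0], [475.0, 146.0, 35.0]]
scene [[476.0, 130.0, 24.0], [481.0, 140.0, 26.0], [481.0, 130.0, 28.0], [485.0, 132.0, 29.0], [480.0, 131.0, 31.0], [483.0, 133.0, 31.0]]
```

Confirmed: the tip is at z≈24 with TCP −10, in free air and with no force. Now the push.

>>> send_rows:
  steps:
    - [[0.8, 0, 0, 0, 0], [0.8, 0, 0, 0, 0], [0.8, 0, 0, 0, 0], [0.8, 0, 0, 0, 0], [0.8, 0, 0, 0, 0], [0.8, 0, 0, 0, 0], [0.8, 0, 0, 0, 0]]

```text
clock: 6.55
position: [533.9, 138.9, -8.1]
ee_rot: [0.999, 0.038, 0.002, 0.004]
contact_force: [-2.5, 1.2, 1.0]
gripper_width: 0.1
```

```bash
python3 -c "
from h import *
go('red',170,-10)"
```

```text
t 6.55 pos [533.9 138.9  -8.1] in case [-230.8    1. ] F [-2.5  1.2  1. ] w 0.1
shift cm [6.08 0.07 0.22] turn -0.004 joints [ 0.55  0.5  -0.42  0.02 -0.65  1.08]
```

>>> send_rows:
  steps:
    - [[0.75, 0, 0.04, 0, 0], [0.75, 0, 0.04, 0, 0], [0.75, 0, 0.04, 0, 0], [0.7, 0, 0.02, 0, 0], [0.6, 0, 0, 0, 0], [0.5, 0, 0, 0, 0], [0.4, 0, 0, 0, 0]]

```text
clock: 7.13
position: [583.8, 142.1, -9.4]
ee_rot: [0.999, 0.038, 0.002, 0.005]
contact_force: [-3.8, 0.6, 0.3]
gripper_width: 0.2
```

```bash
python3 -c "
from h import *
go('red',170,-10)"
```

```text
t 7.13 pos [583.8 142.1  -9.4] in case [-180.8    0.2] F [-3.8  0.6  0.3] w 0.2
shift cm [1.08 0.01 0.07] turn -0.005 joints [ 0.51  0.56 -0.3   0.02 -0.71  1.12]
```

>>> send_rows:
  steps:
    - [[0.25, 0, 0, 0, 0], [0.25, 0, 0, 0, 0], [0.25, 0, 0, 0, 0]]

```text
clock: 7.38
position: [592.3, 142.7, -9.4]
ee_rot: [0.999, 0.038, 0.002, 0.005]
contact_force: [-2.2, 1.0, 1.4]
gripper_width: -0.0
```

>>> send_rows:
  steps:
    - [[0.2, 0, 0, 0, 0], [0.2, 0, 0, 0, 0]]

```text
clock: 7.55
position: [596.4, 143.1, -9.4]
ee_rot: [0.999, 0.038, 0.002, 0.005]
contact_force: [-1.9, 0.6, 1.1]
gripper_width: 0.1
```

>>> send_rows:
  steps:
    - [[0.2, 0, 0, 0, 0], [0.2, 0, 0, 0, 0]]

```text
clock: 7.72
position: [596.7, 142.6, -9.8]
ee_rot: [0.999, 0.038, -0.002, 0.006]
contact_force: [-7.6, 2.8, 5.9]
gripper_width: -0.2
```

>>> send_rows:
  steps:
    - [[0.3, 0, 0, 0, 0], [0.3, 0, 0, 0, 0]]

```text
clock: 7.88
position: [596.1, 142.0, -10.2]
ee_rot: [0.999, 0.037, -0.009, 0.007]
contact_force: [-9.6, 2.5, 6.8]
gripper_width: 0.3
```

```bash
python3 -c "
from h import *
go('red',200,-10)"
```

```text
t 7.88 pos [596.1 142.  -10.2] in case [-168.5   -1. ] F [-9.6  2.5  6.8] w 0.3
shift cm [-3.15 -0.07  0.03] turn -0.007 joints [ 0.5   0.59 -0.24  0.01 -0.76  1.14]
```

The tray is at its stop: the TCP stalled at 168 ahead of the case origin and the force climbed to 10 N. Now back off and lift.

>>> send_rows:
  steps:
    - [[-0.8, 0, 0, 0, 0], [-1.5, 0, 0, 0, 0], [-1.5, 0, 0, 0, 0], [0, 0, -2, 0, 0], [0, 0, -3, 0, 0], [0, 0, -3, 0, 0], [0, 0, -3, 0, 0], [0, 0, 0, 0, 0]]

```text
clock: 8.55
position: [560.3, 140.6, 103.2]
ee_rot: [0.999, 0.038, -0.005, 0.007]
contact_force: [0.9, 0.1, 0.0]
gripper_width: 0.0
```

Run:
```python
from h import *
W=cloud("side",optics.get_image("side")[1])
for nm,lo,hi in(("red",90,190),("green",-240,-130)):
    m=(W[...,0]>490)&(W[...,0]<640)&(W[...,1]>lo)&(W[...,1]<hi)&(W[...,2]>34)&(W[...,2]<46);r=cv2.minAreaRect(W[m][:,:2].astype(np.float32));print(nm,m.sum(),r)
go('green',124,90)
```

```text
red 110 ((612.9686279296875, 139.9984893798828), (10.591120719909668, 100.74994659423828), 4.413710117340088)
green 0 ((0.0, 0.0), (0.0, 0.0), 0.0)
t 8.60 pos [558.7 140.1 100.7] in case [-167.5  326.5] F [0.6 0.1 0.1] w -0.2
shift cm [ 5.51 32.46  1.46] turn -0.035 joints [ 0.53  0.4  -0.24  0.01 -0.95  1.11]
```

>>> send_rows:
  steps:
    - [[0.5, 3.2, 0, -0.035, 0], [0.5, 3.2, 0, 0, 0], [0.5, 3.2, 0, 0, 0], [0.5, 3.2, 0, 0, 0], [0.5, 3.2, 0, 0, 0], [0.5, 3.2, 0, 0, 0], [0.5, 3.2, 0, 0, 0], [0.5, 3.2, 0, 0, 0], [0.5, 3.2, 0, 0, 0], [0.5, 3.2, 0, 0, 0]]

```text
clock: 9.43
position: [646.6, -179.4, 96.7]
ee_rot: [0.998, 0.062, -0.005, 0.006]
contact_force: [0.7, 0.1, -0.4]
gripper_width: 0.2
```

>>> send_rows:
  steps:
    - [[0, 0, 0, 0, 0], [0, 0, 0, 0, 0]]

```text
clock: 9.6
position: [646.8, -186.3, 93.2]
ee_rot: [0.998, 0.058, -0.006, 0.007]
contact_force: [0.3, 0.3, 0.6]
gripper_width: -0.1
```

Run:
```python
from h import *
go('green',124,-8)
```

```text
t 9.60 pos [ 646.8 -186.3   93.2] in case [-115.8   -7.7] F [0.3 0.3 0.6] w -0.1
shift cm [-0.7  -0.9  10.12] turn 0.006 joints [-0.03  0.55 -0.    0.02 -1.03  1.71]
```

>>> send_rows:
  steps:
    - [[-0.35, -0.45, 0.5, 0, 0], [-0.35, -0.45, 0.5, 0, 0], [0, 0, 0, 0, 0]]

```text
clock: 9.85
position: [636.4, -176.9, 79.6]
ee_rot: [0.998, 0.057, -0.007, 0.006]
contact_force: [0.2, -1.1, 0.5]
gripper_width: -0.1
```

Run:
```python
from h import *
go('green',124,-8)
s=arm.read_state();a,d=optics.get_image("wrist");c=optics.get_calibration("wrist");K=c["K"];H=c["hand_eye"]
v,u=np.mgrid[:384,:512]
P=np.stack([(u-K[0,2])/K[0,0]*d,(v-K[1,2])/K[1,1]*d,d],-1)@H[:3,:3].T+H[:3,3]
W=P@Rotation.from_quat(s["ee_rot"]).as_matrix().T+s["position"]
m=(W[...,2]>44)&(W[...,2]<58)&(W[...,0]<700)&(abs(W[...,1]+178)<40)&(W[...,0]>600);print("front edge in case frame")
(x,y),t=CASE["green"];q=W[m][:,:2]-[x,y];print(m.sum(),np.percentile(q@[np.cos(t),np.sin(t)],[0,1,5,50]))
cv2.imwrite("pics/w4.png",a)
```

```text
t 9.85 pos [ 636.4 -176.9   79.6] in case [-125.1    2.8] F [ 0.2 -1.1  0.5] w -0.1
shift cm [0.23 0.18 8.76] turn 0.005 joints [-0.02  0.55 -0.05  0.02 -0.99  1.7 ]
front edge in case frame
5061 [-97.41341726 -96.48810025 -94.9882162  -78.8335459 ]
```

View pics/w4.png

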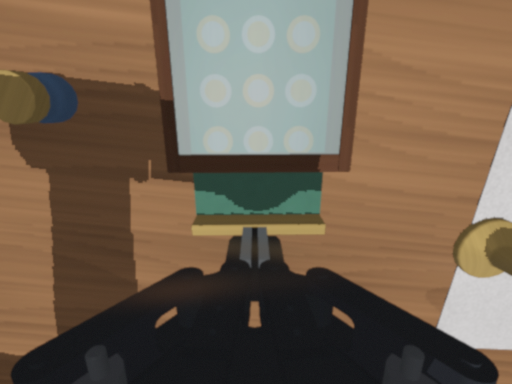

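The wrist view shows the shut fingers centred across the green lip (192–325, 225), with bare board at rows 172–215; parallax makes the raised tip look as if it is over the lip. The case front edge reads −97 against −100 nominal. Descending into the gap.

>>> send_rows:
  steps:
    - [[0.1, 0.1, 1.5, 0, 0], [0.1, 0, 1.5, 0, 0], [0, 0, 1.2, 0, 0], [0, 0, 0, 0, 0]]

```text
clock: 10.23
position: [639.8, -173.4, 39.2]
ee_rot: [0.998, 0.062, -0.004, 0.007]
contact_force: [0.1, 0.2, 0.1]
gripper_width: 0.0
```

Run:
```python
from h import *
go('green',124,-8)
```

```text
t 10.23 pos [ 639.8 -173.4   39.2] in case [-121.3    6. ] F [0.1 0.2 0.1] w 0.0
shift cm [-0.24  0.53  4.73] turn 0.013 joints [-0.01  0.59 -0.09  0.02 -0.9   1.7 ]
```

>>> send_rows:
  steps:
    - [[-0.1, 0.4, 1.2, 0.013, 0], [-0.1, 0.1, 1.2, 0, 0], [0, 0, 1.0, 0, 0], [0, 0, 0.6, 0, 0], [0, 0, 0.2, 0, 0], [0, 0, 0, 0, 0]]

```text
clock: 10.73
position: [640.2, -177.2, -3.2]
ee_rot: [0.998, 0.056, -0.002, 0.008]
contact_force: [-0.7, 0.2, 1.1]
gripper_width: -0.0
```

Run:
```python
from h import *
go('green',124,-8)
```

```text
t 10.73 pos [ 640.2 -177.2   -3.2] in case [-121.3    2.2] F [-0.7  0.2  1.1] w -0.0
shift cm [-0.27  0.21  0.48] turn 0.003 joints [-0.02  0.64 -0.12  0.02 -0.81  1.69]
```

>>> send_rows:
  steps:
    - [[-0.2, 0.1, 0.3, 0, 0], [-0.5, 0.1, 0.2, 0, 0], [-0.6, 0, 0, 0, 0], [-0.6, 0, 0, 0, 0], [-0.6, 0, 0, 0, 0], [-0.6, 0, 0, 0, 0]]

```text
clock: 11.23
position: [611.7, -183.1, -6.6]
ee_rot: [0.998, 0.057, 0.003, 0.008]
contact_force: [1.7, 0.1, -2.0]
gripper_width: 0.3
```

Run:
```python
from h import *
go('green',246,-8)
```

```text
t 11.23 pos [ 611.7 -183.1   -6.6] in case [-150.3   -0.6] F [ 1.7  0.1 -2. ] w 0.3
shift cm [-9.57 -0.1   0.09] turn 0.004 joints [-0.03  0.6  -0.21  0.02 -0.75  1.7 ]
```

>>> send_rows:
  steps:
    - [[-0.8, 0, 0.04, 0, 0], [-0.8, 0, 0.04, 0, 0], [-0.8, 0, 0.04, 0, 0], [-0.8, 0, 0.04, 0, 0], [-0.8, 0, 0.04, 0, 0], [-0.8, 0, 0.04, 0, 0]]

```text
clock: 11.73
position: [562.9, -189.0, -6.5]
ee_rot: [0.998, 0.058, 0.008, 0.009]
contact_force: [3.0, 1.6, 1.6]
gripper_width: -0.1
```

Run:
```python
from h import *
go('green',246,-8)
```

```text
t 11.73 pos [ 562.9 -189.    -6.5] in case [-199.4   -1.1] F [3.  1.6 1.6] w -0.1
shift cm [-4.66 -0.14  0.08] turn 0.006 joints [-0.04  0.54 -0.34  0.03 -0.67  1.71]
```

>>> send_rows:
  steps:
    - [[-0.7, 0, 0.04, 0, 0], [-0.7, 0, 0.04, 0, 0], [-0.7, 0, 0.04, 0, 0], [-0.6, 0, 0.04, 0, 0], [-0.5, 0, 0.04, 0, 0], [-0.4, 0, 0, 0, 0]]

```text
clock: 12.23
position: [523.4, -194.2, -7.8]
ee_rot: [0.998, 0.058, 0.009, 0.01]
contact_force: [2.2, 0.5, 1.6]
gripper_width: 0.1
```

>>> send_rows:
  steps:
    - [[-0.25, 0, 0, 0, 0], [-0.25, 0, 0, 0, 0], [-0.25, 0, 0, 0, 0]]

```text
clock: 12.48
position: [517.8, -195.0, -7.7]
ee_rot: [0.998, 0.058, 0.012, 0.01]
contact_force: [10.3, 3.9, -4.5]
gripper_width: -0.1
```

Run:
```python
from h import *
go('green',246,-8)
```

```text
t 12.48 pos [ 517.8 -195.    -7.7] in case [-244.9   -2.1] F [10.3  3.9 -4.5] w -0.1
shift cm [-0.11 -0.22  0.02] turn 0.006 joints [-0.06  0.49 -0.45  0.03 -0.6   1.72]
```

Stop reached, at 245 against the expected 246 with the force rising. One confirming nudge, then ease off the lip and lift away.

>>> send_rows:
  steps:
    - [[-0.25, 0, 0, 0, 0], [-0.25, 0, 0, 0, 0]]

```text
clock: 12.65
position: [518.5, -194.9, -7.6]
ee_rot: [0.998, 0.059, 0.018, 0.01]
contact_force: [6.3, 1.9, -2.6]
gripper_width: -0.1
```

>>> send_rows:
  steps:
    - [[0.5, 0, 0, 0, 0], [0.3, 0, 0, 0, 0], [0, 0, -1, 0, 0], [0, 0, -1.5, 0, 0], [0, 0, -2, 0, 0], [0, 0, -3, 0, 0], [0, 0, -3, 0, 0], [0, 0, -3, 0, 0]]

```text
clock: 13.32
position: [507.7, -191.0, 122.6]
ee_rot: [0.998, 0.056, -0.003, 0.007]
contact_force: [1.3, 1.1, -0.3]
gripper_width: -0.5
```

>>> send_rows:
  steps:
    - [[-2, -2, -2, 0, 0], [-2, -2, -2, 0, 0], [-2, -2, -1, 0, 0], [-2, -2, 0, 0, 0], [0, 0, 0, 0, 0], [0, 0, 0, 0, 0]]

```text
clock: 13.82
position: [413.8, -119.6, 183.0]
ee_rot: [0.998, 0.055, -0.0, 0.007]
contact_force: [0.2, 0.3, 0.7]
gripper_width: 0.1
```

Run:
```python
from h import *
go('green',246,-8)
for n in("side","scene"):
    a,d=optics.get_image(n);W=cloud(n,d);hsv=cv2.cvtColor(a,cv2.COLOR_BGR2HSV)
    for nm,lo,hi in(("red",80,210),("green",-270,-110)):
        m=(W[...,0]>480)&(W[...,0]<640)&(W[...,1]>lo)&(W[...,1]<hi)&(W[...,2]>33)&(W[...,2]<46)&(hsv[...,0]>18)&(hsv[...,0]<35)&(hsv[...,1]>100)
        if m.sum()>5:
            r=cv2.minAreaRect(W[m][:,:2].astype(np.float32));(x,y),t=CASE[nm];print(n,nm,m.sum(),r,"out",-153-(np.array(r[0])-[x,y])@[np.cos(t),np.sin(t)])
    if n=="side":cv2.imwrite("pics/d5.png",a)
    reg=(W[...,0]>250)&(W[...,0]<950)&(abs(W[...,1])<500)&(W[...,2]>12)
    k,l,s,c=cv2.connectedComponentsWithStats(reg.astype(np.uint8))
    for j in range(1,k):
        if 60<s[j,4]<900: p=W[l==j];print("obj",p.min(0).round(),p.max(0).round())
```

```text
t 13.82 pos [ 413.8 -119.6  183. ] in case [-340.    84.2] F [0.2 0.3 0.7] w 0.1
shift cm [ 9.44  8.14 19.21] turn -0.001 joints [ 0.11  0.06 -0.47  0.02 -1.04  1.56]
side red 123 ((612.12548828125, 145.37396240234375), (9.761186599731445, 114.93212127685547), 4.682389259338379) out -0.7151252302477928
side green 77 ((501.71343994140625, -194.64491271972656), (9.62690258026123, 112.46967315673828), 7.380925178527832) out 107.86404733445534
obj [ 849. -475.   12.] [ 911. -424.  164.]
obj [ 568. -452.   12.] [ 621. -394.  145.]
obj [678. -14.  13.] [713.  23.  54.]
obj [544. 352.  12.] [615. 423.  85.]
scene red 72 ((612.91552734375, 143.72232055664062), (9.846203804016113, 113.00679779052734), 3.6963298320770264) out -1.3689372405316078
scene green 106 ((501.1712951660156, -197.61114501953125), (11.498766899108887, 112.45912170410156), 7.401662349700928) out 108.72854338169111
obj [541. 352.  13.] [614. 424.  86.]
obj [798. 399.  13.] [916. 500.  85.]
obj [676. -18.  15.] [716.  19.  56.]
obj [ 569. -457.   12.] [ 628. -398.  146.]
obj [ 849. -489.   12.] [ 909. -430.  165.]
```

View pics/d5.png

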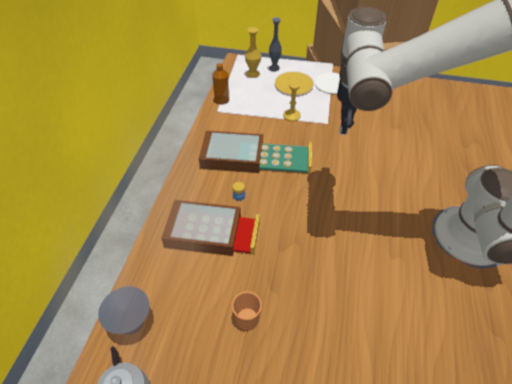

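The final view shows the green tray drawn out with its lip at (310,155), and the red tray home with its lip at (255,232). The pot, mortar and candlestick are where they were, and the arm is clear.

```bash
python3 -c "
from bench import job
print(job.job_done())"
```

```text
the job is handed in; nothing more can be done
None
```

I pushed the red tray home with the shut fingertips, then hooked them behind the green lip and drew that tray out to its stop. The job is handed in at about 14 s on the clock. Neither lip was pinched.

**Last checks:**
- **Red tray:** it measures −0.7 and −1.4 mm out in the two fixed cameras, so home within the camera error. At its stop the force rose to about 10 N.
- **Green tray:** it measures 107.9 and 108.7 mm out against 110 nominal, within the roughly 2 mm calibration. The TCP stalled at 245 mm ahead of the case origin where I expected 246, with the force rising to about 11 N.
- **Bystanders:** the pot, mortar and candlestick are standing where they were, within the measurement noise of a few mm.
- **Arm:** it ended raised at about 183 mm with no contact force.

**What disagreed:** the real tip of the shut fingers ends about 35 mm short of the reported TCP. My first push therefore passed over the red lip and the tray board without touching either. All three cameras confirmed the offset, so I lowered the TCP to match and repeated the push.

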